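# Pry the snap-in cover off a terminal box

## Task

Open the grey terminal box: take the wooden-handled flat pry tool, put its blade into the notch at the left side of the box so that the tip is behind the snap-in front cover, and lever the cover outwards until it snaps out and drops down flat in front of the box. Then lay the tool back down on the bench.

Things in the scene. Friction and masses are not known exactly. Their poses are not given: they have to be found in the camera images.
- pry_tool: Flat pry tool lying on the bench: straight square-edged wooden handle 100 mm long (x -50 to +50), 22 mm wide (y), 26 mm high (z), brass ferrule, straight steel blade on edge, 3 mm thick (y), 16 mm high (z). Origin: centre of the handle's underside; x points to the blade's tip, z up. 0.14 kg. The chisel of like length nearby (round handle, long blade lying flat) is not the tool.
- pry_tip (a point): End of the pry tool's blade, on its axis: 150 mm along +x and 13 mm above the pry tool's origin; same axes as the tool.
- terminal_box: Grey box screwed to the bench, 60 mm deep (x -30 to +30), 120 mm wide (y -60 to +60), 115 mm high, two cable glands on top up to 141 mm. Origin: centre of its underside; its front looks along its -x, roughly to the robot; +y is its left side as seen by the robot. The cover fills the front; bottom edge behind a 4 mm lip, top edge held by a sprung catch.
- box_notch (a point): Mouth of the notch in the box's left wall, at x -10, y 60, z 60 mm in the box's frame, same axes. The notch is open to left and front: z 39 to 80, x -30 to 0, wall 9 mm thick. The blade goes in along -y, 25 mm past this point, into the hollow behind the cover (x -20 to 0). Then a pull of about 10 N towards -x frees the cover; 45 mm of travel from here tips it right over.
- box_cover: Grey plastic plate with dark vent ribs, 6 mm thick (x), 100 mm wide (y), 90 mm high (z), 0.08 kg, loose once unsnapped. Origin: middle of its bottom edge. Closed, it stands at x -23, y 0, z 10 mm in the box's frame, axes alike (plate x -26 to -20, z 10 to 100 mm). Off, it lies face down in front of the box, its z axis about level.

How it is judged:
On the way:
1. the blade's tip is in the notch, behind the cover, while the cover is still in place (x of pry_tip in the frame of terminal_box between -0.022 and 0.003 m and y of pry_tip in the frame of terminal_box between -0.05 and 0.048 m and z of pry_tip in the frame of terminal_box between 0.035 and 0.085 m and angle between box_cover's own z axis and vertical below 0.06 rad), for 0.04 s.
At the end, for the whole second after the job is handed in: The cover is off the box and lies on the bench, tipped over by at least about 57 degrees from upright with its bottom edge lower than 50 mm, and the pry tool lies on the bench (underside of the handle below 35 mm, tip below 60 mm); both are at rest (angle between box_cover's own z axis and vertical above 1 rad and height (world z) of box_cover between -0.02 and 0.05 m and linear speed of each of box_cover, pry_tool below 0.02 m/s and height (world z) of pry_tool between -0.02 and 0.035 m and height (world z) of pry_tip below 0.06 m); the robot touches nothing.
It also fails if it takes over 42 s, if anything falls off the work surface, if the arm or the gripper's body presses on something with over 40 N, if the wrist force passes 120 N, or if a joint passes its speed limit or range.

## Robot

A 7-joint arm with a two-finger parallel gripper is mounted at the origin on the work surface; the furniture and walls round the work are solid. World frame = base frame: x ahead of the robot, y to its left, z up, the work surface at z = 0. Lengths are in m, angles in rad, forces in N, time in s.
With the tool pointing down it reaches from about 0.425 to 0.975 m from the base axis. Payload 16.7 kg.
Tool frame: the origin (TCP) lies on the centre line of the jaws, within the pads' length; the fingertips stand robot.finger_overhang ahead of it and the grasp point (between the pads) lies 2 mm behind it (robot.finger_overhang is the distance from the TCP to the fingertips, in m); z points along the fingers, y is the line along which they close (so a half turn about z gives the same grasp; the last joint's range is limited). The gripper opens to 85 mm and grips with 20 to 120 N. Pads are 22 mm wide; open, the fingers measure 114 mm over their backs; the gripper's body (76 mm by 85 mm) begins 54 mm behind the grasp point. The pads swing forward as they close: fully open they stand 13 mm farther back than shut.
Start: joints at [-1.274, 0.426, 0.074, 1.606, -0.034, 1.111, -0.067], TCP at [0.292, 0.609, 0.224] pointing down, gripper open.
Joint ranges: [-2.85, 2.85], [-0.5, 2.14], [-1.23, 1.37], [0.21, 2.46], [-1.02, 4.16], [0.16, 2.05], [-2.73, 2.73]. Speed limits (rad/s): [1.89, 1.89, 2.39, 2.39, 3.01, 3.01, 3.01].

## Interface

Orientations are given as a unit quaternion [w, x, y, z].
In Python, from station import telemetry, get_image, camera_params, job, robot gives the robot as it stands.
- The arm moves only by the tool step_arm, never from a script. Its argument "commands" is a list of rows, each a list of 7 numbers: the turn, a rotation vector about the tool's x, y, z in degrees, then the shift along the tool's x, y, z in m, then the finger opening in m, from 0 to 0.0854. A call has 1 to 10 rows; each row is the pose to reach, as a shift and turn from the pose commanded when the call began, along the tool's axes at that moment; what a row does not reach only later rows make up. A row lasts 1/10 s, in which the tool goes at most 50 mm and 8.59 degrees, less where a joint would pass 70% of its speed; a pose out of reach is approached as far as the arm can. A call with a gripper value outside its range is refused whole. The fingers move at their own pace and stop on an object; "force" is the grip in N (left out, the last holds). Time passes only in rows, so rows that repeat a pose let the fingers close. It gives the time, the measured TCP pose, the force, the opening and the grip force at its end, in the units of the state.
- telemetry.get_obs(): the state, without advancing time (a new reading comes with each control period).
- get_image(name): name is "side" or "top"; returns (picture, depth): 384x512x3 uint8, blue, green, red; 384x512 float32, m along the optical axis (not along the pixel's ray), 0 where there is no reading.
- camera_params(name): a dict with "K" (3x3 intrinsics, pixels), "position" and "orientation" of the camera in the world. Camera axes: x right, y up, looking along -z (the intrinsics and any distortion apply to the point x, -y, -z); pixel columns grow to the right and rows downward; lengths in m; the calibration is good to about 2 mm. A picture is of the moment at which its call begins. camera_params takes no time and is no camera call.
- job.sign_off(): hands the job in; it is judged then, once.
The state is a dict: "clock": time; "joints": joint angles; "qd": joint speeds; "joint_torque": joint torques, N m; "position": TCP position; "ee_rot": TCP orientation; "force": force on the tool from outside, world axes, zero at the start; "torque": the same for the moment, N m; "gripper_width": finger opening in m; "grip_force": force on a finger pad.
Only numpy, scipy, OpenCV 4.12 (cv2) and the standard library are available. Lean on these libraries where they do the work, as an engineer would, in place of code of your own. Each camera call takes 0.05 s, during which the arm holds its last target. There are 200 camera calls.

## Working session

There is one attempt and no reset: what is moved stays moved. The work goes in short steps, Python scripts to look and compute and a tool call to move; the robot and the scene stay as the last step left them, time stands still between calls to the robot, and variables do not carry over. Pictures are saved under pics/ and viewed, at most 10 in all, crops included, and the job is handed in when it is done.

Besides the shell and the picture viewer there is one more tool, called after "Emit:" as name(argument=value, ...), one argument or row to a line, values as JSON. step_arm: Moves the arm, as the interface text tells. Its arguments: {"type":"object","properties":{"commands":{"type":"array"},"force":{"type":"number"}},"required":["commands"]}

```bash
mkdir -p pics; cat > h.py <<'E'
import numpy as np, cv2
from scipy.spatial.transform import Rotation as R
from station import telemetry, get_image, camera_params, job, robot
def pose(name):
    p=camera_params(name); q=p["orientation"]; return p["K"],np.array(p["position"]),R.from_quat([q[1],q[2],q[3],q[0]]).as_matrix(),p
def cloud(name,d):
    K,t,M,_=pose(name);K=np.array(K)
    v,u=np.mgrid[:d.shape[0],:d.shape[1]]
    c=np.stack([(u-K[0,2])/K[0,0]*d,-(v-K[1,2])/K[1,1]*d,-d],-1)
    return c@M.T+t
E
python3 - <<'E'
from h import *
for n in("side","top"):
    b,d=get_image(n); cv2.imwrite(f"pics/{n}0.png",b); np.savez(f"{n}0.npz",b=b,d=d); print(camera_params(n))
print(telemetry.get_obs()); print(robot.finger_overhang)
E
```

```text
{'K': array([[376.86620508,   0.        , 253.53426586],
       [  0.        , 376.86620508, 182.59207671],
       [  0.        ,   0.        ,   1.        ]]), 'position': array([ 0.02046361, -0.60351005,  0.72725014]), 'orientation': array([ 0.86790212,  0.37852574, -0.1355536 , -0.29170085])}
{'K': array([[398.26464129,   0.        , 251.0804299 ],
       [  0.        , 398.26464129, 191.59701565],
       [  0.        ,   0.        ,   1.        ]]), 'position': array([ 0.32740447, -0.03528213,  0.90578593]), 'orientation': array([-0.69717923, -0.05140471,  0.03549177,  0.71417015])}
{'clock': 0.1, 'joints': array([-1.27351913,  0.42666548,  0.07387164,  1.60655781, -0.03411605,
        1.11079119, -0.06713648]), 'qd': array([-2.45641228e-04, -2.13660265e-03,  1.00178878e-03, -2.15474514e-03,
       -1.31751896e-04,  9.77058476e-04,  9.80650192e-07]), 'joint_torque': array([ 8.57466512e-03, -9.51526737e+01,  3.77185374e+00, -4.64409685e+01,
        1.96106063e-02,  6.41903913e-03,  1.12256494e-04]), 'position': array([0.29150713, 0.60838543, 0.2234773 ]), 'ee_rot': array([-9.19638317e-05,  2.21580434e-01,  9.75141925e-01, -5.73642869e-04]), 'force': array([-0.81752365,  0.01662466, -0.76555051]), 'torque': array([0.00199288, 0.04195664, 0.02685653]), 'grip_force': 0.0, 'gripper_width': 0.08551445768531614}
0.017
```

View pics/side0.png

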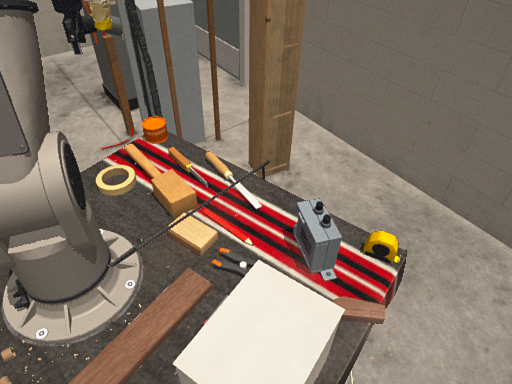

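View pics/top0.png

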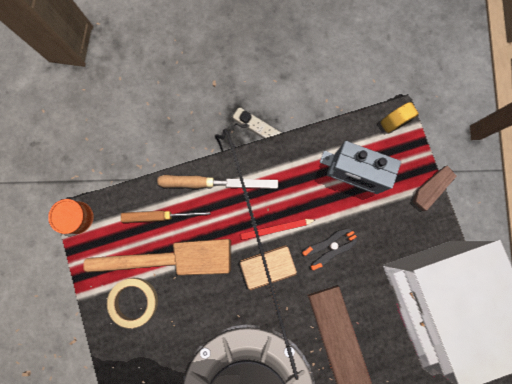

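The side view shows the box at (318,237), the mallet, two handled tools and a black rod. The top view shows the pry tool, whose blade is thin on edge, at (121..210, 216). The chisel, with its wide flat blade, is at (160..277, 183), and the box is at (362,167). A dark rod or cable crosses (240,178)-(295,378).

```bash
python3 - <<'E'
from h import *
D={n:np.load(f"{n}0.npz") for n in("side","top")}
P={n:cloud(n,D[n]["d"]) for n in D}
np.set_printoptions(precision=4,suppress=True)
t=P["top"];s=P["side"]
for u,v in[(125,216),(145,216),(166,215),(172,215),(190,214),(208,213),(235,190),(241,180),(250,215),(270,290),(290,365),(200,230),(190,200),(362,167),(335,190),(390,192),(400,155),(341,145)]: print("top",(u,v),t[v,u])
for u,v in[(175,155),(190,165),(203,182),(268,165),(200,207),(120,257),(300,225),(320,240),(303,200),(328,270)]: print("side",(u,v),s[v,u])
for n in D:
    b=D[n]["b"]
    c=b[110:230,90:430] if n=="top" else b[130:300,120:400]
    cv2.imwrite(f"pics/{n}_c.png",cv2.resize(c,None,fx=2.35 if n=="top" else 2.8,fy=2.35 if n=="top" else 2.8,interpolation=cv2.INTER_CUBIC))
# tool: handle by height, in window
w=np.zeros(t.shape[:2],bool); w[203:228,112:216]=1
hsv=cv2.cvtColor(D["top"]["b"],cv2.COLOR_BGR2HSV)
m=w&(hsv[...,0]>8)&(hsv[...,0]<22)&(hsv[...,1]>90)&(t[...,2]>.012)
k=t[m]; print("handle n",m.sum(),k.min(0),k.max(0),np.median(k,0))
(cx,cy),(a,bb),ang=cv2.minAreaRect(k[:,:2].astype(np.float32)*1000);print(cx,cy,a,bb,ang)
# box
w[:]=0; w[135:200,310:410]=1
m=w&(t[...,2]>.106)&(t[...,2]<.122); k=t[m]; print("box top",m.sum(),np.median(k[:,2])); r=cv2.minAreaRect(k[:,:2].astype(np.float32)*1000);print(r,cv2.boxPoints(r))
E
```

```text
top (125, 216) [0.389  0.266  0.0239]
top (145, 216) [0.3876 0.2198 0.0284]
top (166, 215) [0.3889 0.1736 0.0257]
top (172, 215) [0.389  0.1618 0.0187]
top (190, 214) [0.3903 0.1212 0.019 ]
top (208, 213) [0.3915 0.0809 0.0188]
top (235, 190) [0.4442 0.0207 0.0001]
top (241, 180) [0.4577 0.0036 0.0612]
top (250, 215) [ 0.3816 -0.0142  0.0681]
top (270, 290) [ 0.2183 -0.0532  0.0003]
top (290, 365) [ 0.0621 -0.0912  0.0127]
top (200, 230) [ 0.3547  0.1021 -0.0009]
top (190, 200) [0.4237 0.1243 0.0011]
top (362, 167) [ 0.4689 -0.2412  0.1173]
top (335, 190) [ 0.4381 -0.2073  0.0022]
top (390, 192) [ 0.4308 -0.3324 -0.0019]
top (400, 155) [ 0.5156 -0.3602 -0.0002]
top (341, 145) [ 0.5436 -0.2272 -0.0032]
side (175, 155) [0.3808 0.2339 0.0234]
side (190, 165) [0.3926 0.1663 0.0242]
side (203, 182) [0.3922 0.0972 0.0085]
side (268, 165) [ 1.2266  0.7805 -0.8043]
side (200, 207) [ 0.3034 -0.0425  0.0797]
side (120, 257) [ 0.0913 -0.0935  0.1127]
side (300, 225) [ 0.4633 -0.2188  0.0673]
side (320, 240) [ 0.437  -0.3013  0.1145]
side (303, 200) [ 0.5765 -0.118  -0.0004]
side (328, 270) [ 0.4659 -0.319   0.0027]
handle n 457 [0.3761 0.1653 0.0129] [0.3989 0.2756 0.03  ] [0.3874 0.223  0.0253]
388.1312255859375 220.44415283203125 21.692787170410156 110.09786987304688 1.3906793594360352
box top 1634 0.11465434191528323
((474.0186767578125, -254.4396514892578), (120.42503356933594, 64.96234130859375), 68.06048583984375) [[ 421.3928 -298.1556]
 [ 481.6505 -322.4274]
 [ 526.6446 -210.7237]
 [ 466.3869 -186.4519]]
```

View pics/top_c.png

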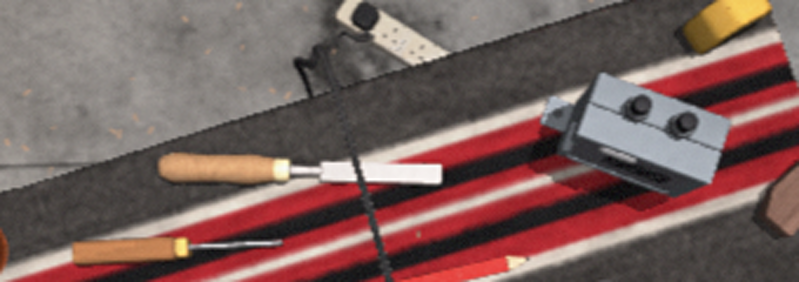

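View pics/side_c.png

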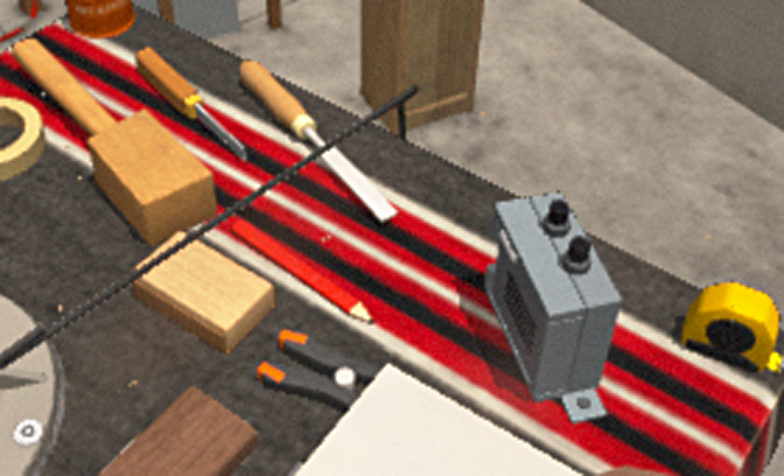

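The crops confirm it. The pry tool has a square handle and a thin blade, with its tip near top-view pixel (210,213). The box front, with its dark ribs, faces the robot. The cable hangs about 0.06–0.11 m high between tool and box, so I'll carry the tool over it. Next I'll refine the tool and box poses using both views.

```bash
python3 - <<'E'
from h import *
np.set_printoptions(precision=4,suppress=True)
for n in("top","side"):
    z=np.load(f"{n}0.npz");p=cloud(n,z["d"]);hsv=cv2.cvtColor(z["b"],cv2.COLOR_BGR2HSV)
    x,y,h=p[...,0],p[...,1],p[...,2]
    m=(abs(x-.389)<.025)&(y>.04)&(y<.29)&(h>.006)&(h<.045)
    wood=m&(hsv[...,0]>6)&(hsv[...,0]<17)&(hsv[...,1]>90)&(h>.018)
    k=p[wood]; print(n,"handle",wood.sum(),"y",np.percentile(k[:,1],[1,99]),"x",np.percentile(k[:,0],[1,50,99]),"z",np.percentile(k[:,2],[50,90]))
    bl=m&(y<.155)&(hsv[...,1]<90); k=p[bl]
    if len(k)>5: print(" blade",len(k),"ymin",np.sort(k[:,1])[:5],"z",np.percentile(k[:,2],[10,90]),"fit x=a*y+b",np.polyfit(k[:,1],k[:,0],1))
    # cable
    c=(y>-.1)&(y<.05)&(x>.2)&(x<.6)&(h>.05)&(h<.14)&(hsv[...,2]<70); k=p[c]; print(" cable max z",k[:,2].max() if len(k) else None, "x",k[:,0].max() if len(k) else None)
    # box in nominal frame
    a=np.radians(-21.94);ex=np.array([np.cos(a),np.sin(a)]);ey=np.array([-ex[1],ex[0]]);o=np.array([.474,-.2544])
    q=p[...,:2]-o; bx=q@ex;by=q@ey
    f=(abs(by)<.045)&(h>.02)&(h<.095)&(bx<-.01)&(bx>-.045)
    if f.sum()>20: s=np.polyfit(by[f],bx[f],1); print(" front",f.sum(),"bx median",np.median(bx[f]),"slope",s)
    t=(h>.106)&(h<.122)&(abs(bx)<.05)&(abs(by)<.08)
    print(" top bx",np.percentile(bx[t],[.5,99.5]),"by",np.percentile(by[t],[.5,99.5]),"z",np.median(h[t]),t.sum())
E
```

```text
top handle 424 y [0.1703 0.2749] x [0.3772 0.3877 0.3986] z [0.0254 0.0276]
 blade 61 ymin [0.0787 0.0788 0.0807 0.0809 0.0827] z [0.0113 0.0219] fit x=a*y+b [-0.0318  0.3947]
 cable max z 0.09447339932887266 x 0.5330557153216986
 front 255 bx median -0.02384924252911451 slope [ 0.0134 -0.0239]
 top bx [-0.0307  0.0317] by [-0.0594  0.0596] z 0.11465434191528323 1634
side handle 166 y [0.1774 0.2728] x [0.3761 0.3853 0.3978] z [0.0243 0.0265]
 blade 68 ymin [0.0762 0.0776 0.0783 0.0799 0.0808] z [0.0078 0.0197] fit x=a*y+b [-0.0385  0.3953]
 cable max z 0.09278273252541591 x 0.5196481561972357
 front 366 bx median -0.02331730609993392 slope [ 0.0117 -0.0233]
 top bx [-0.0299  0.0317] by [-0.0614  0.0582] z 0.11415145679386207 1052
```

Emit:
step_arm(
  commands=[
    [0, 0, 62.4, -0.264, -0.327, 0.0, 0.05],
    [0, 0, 62.4, -0.264, -0.327, 0.0, 0.05],
    [0, 0, 62.4, -0.264, -0.327, 0.0, 0.05],
    [0, 0, 62.4, -0.264, -0.327, 0.0, 0.05],
    [0, 0, 62.4, -0.264, -0.327, 0.0, 0.05],
    [0, 0, 62.4, -0.264, -0.327, 0.0, 0.05],
    [0, 0, 62.4, -0.264, -0.327, 0.0, 0.05],
    [0, 0, 62.4, -0.264, -0.327, 0.0, 0.05],
    [0, 0, 62.4, -0.264, -0.327, 0.05, 0.05],
    [0, 0, 62.4, -0.264, -0.327, 0.1, 0.05],
  ],
)

```text
clock: 1.1
position: [0.3899, 0.1979, 0.1283]
ee_rot: [0.0, 0.696, 0.718, 0.003]
force: [0.1, 2.6, -1.1]
gripper_width: 0.05
grip_force: 0.0
```

Emit:
step_arm(
  commands=[
    [0, 0, 0, 0.0, -0.001, 0.04, 0.05],
    [0, 0, 0, 0.0, -0.001, 0.075, 0.05],
    [0, 0, 0, 0.0, -0.001, 0.1, 0.05],
    [0, 0, 0, 0.0, -0.001, 0.1, 0.05],
    [0, 0, 0, 0.0, -0.001, 0.1, 0.05],
  ],
)

```text
clock: 1.6
position: [0.3874, 0.1994, 0.0281]
ee_rot: [0.0, 0.695, 0.719, -0.001]
force: [0.2, 0.2, 1.0]
gripper_width: 0.05
grip_force: 0.0
```

Emit:
step_arm(
  commands=[
    [0, 0, 0, 0, 0, 0.004, 0.05],
    [0, 0, 0, 0, 0, 0.004, 0.05],
    [0, 0, 0, 0, 0, 0.004, 0.01],
    [0, 0, 0, 0, 0, 0.004, 0.01],
    [0, 0, 0, 0, 0, 0.004, 0.01],
    [0, 0, 0, 0, 0, 0.004, 0.01],
    [0, 0, 0, 0, 0, 0.004, 0.01],
    [0, 0, 0, 0, 0, 0.004, 0.01],
  ],
  force=110,
)

```text
clock: 2.4
position: [0.3874, 0.1998, 0.0238]
ee_rot: [-0.0, 0.695, 0.719, -0.0]
force: [-0.4, -0.7, 0.9]
gripper_width: 0.0101
grip_force: 0.0
```

```bash
python3 - <<'E'
from h import *
o=[]
for n,c in(("side",(100,100)),("top",(100,150))):
    b,d=get_image(n); np.savez(f"{n}1.npz",b=b,d=d)
    o.append(cv2.resize(b[c[1]:c[1]+130,c[0]:c[0]+170],None,fx=2.3,fy=2.3,interpolation=cv2.INTER_CUBIC))
cv2.imwrite("pics/g1.png",np.hstack(o)); print(telemetry.get_obs()["gripper_width"])
E
```

```text
0.010135357942850932
```

View pics/g1.png

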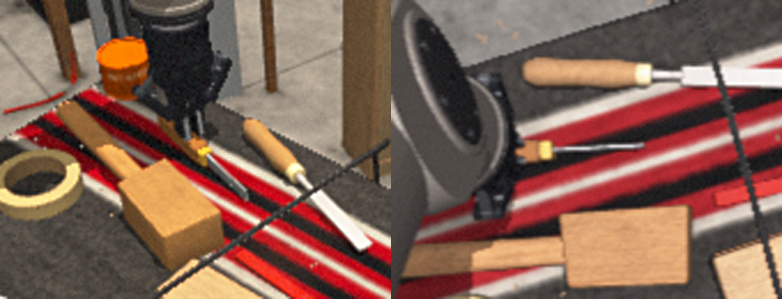

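The fingers appear closed to 10 mm and not around the handle (finger tips at about (195,143) in the left half). The tool looks unmoved. I'll check where the fingertips and handle actually are.

```bash
python3 - <<'E'
from h import *
np.set_printoptions(precision=4,suppress=True)
for n in("top","side"):
    z=np.load(f"{n}1.npz");p=cloud(n,z["d"]);hsv=cv2.cvtColor(z["b"],cv2.COLOR_BGR2HSV)
    x,y,h=p[...,0],p[...,1],p[...,2]
    m=(abs(x-.389)<.025)&(y>.04)&(y<.29)&(h>.006)&(h<.05)
    wood=m&(hsv[...,0]>6)&(hsv[...,0]<17)&(hsv[...,1]>90)&(h>.018)
    k=p[wood]; print(n,"handle",wood.sum(),"y",np.percentile(k[:,1],[1,99]),"x",np.percentile(k[:,0],[1,50,99]),"z",np.percentile(k[:,2],[50,90]))
    bl=m&(y<.155)&(hsv[...,1]<90); k=p[bl]
    print(" blade",len(k),"ymin",np.sort(k[:,1])[:5],np.polyfit(k[:,1],k[:,0],1))
    f=(hsv[...,2]<70)&(abs(x-.388)<.06)&(abs(y-.2)<.05)&(h>.01)&(h<.1); k=p[f]; print(" dark",len(k))
    for lo in np.arange(.01,.1,.01):
        g=k[(k[:,2]>=lo)&(k[:,2]<lo+.01)]
        if len(g): print("  ",round(lo,2),len(g),g.min(0),g.max(0))
E
```

```text
top handle 78 y [0.1661 0.1981] x [0.3784 0.3893 0.3983] z [0.0256 0.0284]
 blade 61 ymin [0.0784 0.079  0.0803 0.0808 0.0825] [-0.0321  0.3947]
 dark 92
   0.03 3 [0.371  0.1922 0.0386] [0.3929 0.1926 0.0395]
   0.04 5 [0.3705 0.1919 0.0403] [0.3928 0.1943 0.0492]
   0.05 1 [0.3939 0.1888 0.0533] [0.3939 0.1888 0.0533]
   0.06 1 [0.3934 0.1891 0.0602] [0.3934 0.1891 0.0602]
   0.07 11 [0.3653 0.186  0.0718] [0.4239 0.1922 0.0797]
   0.08 44 [0.3526 0.1851 0.0808] [0.4272 0.2002 0.09  ]
   0.09 27 [0.3461 0.1827 0.0904] [0.438  0.191  0.0991]
side handle 79 y [0.1769 0.2654] x [0.3707 0.3816 0.3979] z [0.0239 0.0265]
 blade 69 ymin [0.0735 0.0765 0.0768 0.0785 0.0788] [-0.0377  0.3949]
 dark 306
   0.03 12 [0.3712 0.1893 0.0305] [0.403  0.204  0.0394]
   0.04 26 [0.3699 0.1883 0.0407] [0.4043 0.2076 0.0494]
   0.05 24 [0.3696 0.1877 0.0508] [0.406  0.2074 0.0595]
   0.06 24 [0.3682 0.1872 0.06  ] [0.406  0.2095 0.0699]
   0.07 53 [0.3525 0.1831 0.0702] [0.4249 0.2116 0.08  ]
   0.08 88 [0.3476 0.1842 0.0803] [0.4293 0.2091 0.0899]
   0.09 79 [0.3403 0.1803 0.0902] [0.4374 0.2159 0.1   ]
```

```bash
python3 - <<'E'
from h import *
for k,v in telemetry.get_obs().items(): print(k,v)
b=np.load("side1.npz")["b"]; cv2.imwrite("pics/g2.png",cv2.resize(b[120:190,150:230],None,fx=7,fy=7,interpolation=cv2.INTER_CUBIC))
E
```

```text
clock 2.5
joints [-0.91741703  0.37778119  0.34375483  2.29942413 -0.26264326  0.49925135
 -0.32959556]
qd [-9.83414795e-04  7.80596779e-04 -1.10814965e-03  8.08659571e-05
  1.00071933e-05  1.36197704e-03 -9.83081101e-05]
joint_torque [-1.08605420e-02 -6.32465959e+01  6.64036095e+00 -2.39372313e+01
  1.11920576e-02  3.39647660e-03 -6.92804733e-04]
position [0.38740264 0.19976931 0.02377288]
ee_rot [-7.30809087e-06  6.94693812e-01  7.19305570e-01 -5.93914594e-05]
force [0.16713919 0.87977337 0.83845865]
torque [-0.05342365 -0.01673034  0.0128523 ]
grip_force 0.0
gripper_width 0.010135357942850932
```

View pics/g2.png

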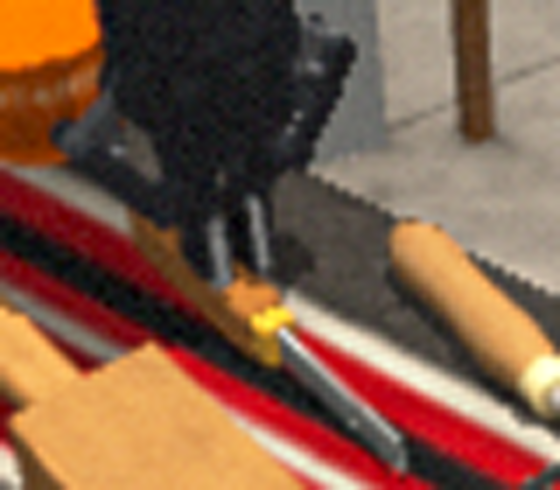

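The fingers closed just above the handle: the tips are at z≈0.028, although 0.007 was expected from the reported TCP and overhang. I'll open, go about 20 mm lower while watching the force, and close again.

Emit:
step_arm(
  commands=[
    [0, 0, 0, 0, 0, -0.005, 0.05],
    [0, 0, 0, 0, 0, -0.005, 0.05],
    [0, 0, 0, 0, 0, -0.005, 0.05],
    [0, 0, 0, 0, 0, 0.004, 0.05],
    [0, 0, 0, 0, 0, 0.01, 0.05],
    [0, 0, 0, 0, 0, 0.014, 0.05],
    [0, 0, 0, 0, 0, 0.014, 0.05],
  ],
)

```text
clock: 3.2
position: [0.387, 0.1994, 0.009]
ee_rot: [-0.0, 0.695, 0.719, -0.001]
force: [0.8, 0.2, 0.4]
gripper_width: 0.0503
grip_force: 0.0
```

Emit:
step_arm(
  commands=[
    [0, 0, 0, 0, 0, 0.004, 0.05],
    [0, 0, 0, 0, 0, 0.004, 0.05],
    [0, 0, 0, 0, 0, 0.004, 0.05],
  ],
)

```text
clock: 3.5
position: [0.3874, 0.1997, 0.0058]
ee_rot: [-0.0, 0.695, 0.719, -0.0]
force: [0.5, 0.7, 0.5]
gripper_width: 0.0503
grip_force: 0.0
```

Emit:
step_arm(
  commands=[
    [0, 0, 0, 0, 0, 0.003, 0.05],
    [0, 0, 0, 0, 0, 0.003, 0.015],
    [0, 0, 0, 0, 0, 0.003, 0.015],
    [0, 0, 0, 0, 0, 0.003, 0.015],
    [0, 0, 0, 0, 0, 0.003, 0.015],
    [0, 0, 0, 0, 0, 0.003, 0.015],
    [0, 0, 0, 0, 0, 0.003, 0.015],
  ],
  force=110,
)

```text
clock: 4.2
position: [0.3875, 0.1998, 0.0032]
ee_rot: [-0.0, 0.695, 0.719, 0.0]
force: [-3.9, -2.4, 14.0]
gripper_width: 0.0189
grip_force: 107.9
```

Emit:
step_arm(
  commands=[
    [0, 0, 0, 0, 0, -0.03, 0.015],
    [0, 0, 0, 0, 0, -0.07, 0.015],
    [0, 0, 0, 0, 0, -0.11, 0.015],
    [0, 0, 0, 0, 0, -0.15, 0.015],
    [0, 0, 8, -0.04, 0.025, -0.16, 0.015],
    [0, 0, 16, -0.08, 0.05, -0.16, 0.015],
    [0, 0, 24.3, -0.12, 0.075, -0.16, 0.015],
    [0, 0, 24.3, -0.16, 0.1, -0.16, 0.015],
    [0, 0, 24.3, -0.2, 0.125, -0.16, 0.015],
    [0, 0, 24.3, -0.248, 0.155, -0.16, 0.015],
  ],
)

```text
clock: 5.2
position: [0.5479, -0.0385, 0.1627]
ee_rot: [-0.0, 0.83, 0.557, 0.0]
force: [0.3, 2.3, -0.5]
gripper_width: 0.0195
grip_force: 108.7
```

Emit:
step_arm(
  commands=[
    [0, 0, 0, 0, 0, 0.0, 0.015],
    [0, 0, 0, 0, 0, 0.0, 0.015],
    [0, 0, 0, 0, 0, 0.0, 0.015],
  ],
)

```text
clock: 5.5
position: [0.5467, -0.0365, 0.1625]
ee_rot: [-0.0, 0.83, 0.557, -0.0]
force: [-0.3, -0.5, -1.3]
gripper_width: 0.0191
grip_force: 108.7
```

```bash
cat > tip.py <<'E'
from h import *
np.set_printoptions(precision=4,suppress=True)
import sys
tag=sys.argv[1]
a=np.radians(-22.3);ex=np.array([np.cos(a),np.sin(a)]);ey=np.array([-ex[1],ex[0]]);o=np.array([.475,-.255])
s=telemetry.get_obs();T=s["position"];print("TCP",T,"box",(T[:2]-o)@ex,(T[:2]-o)@ey,s["gripper_width"])
q=s["ee_rot"];M=R.from_quat([q[1],q[2],q[3],q[0]]).as_matrix();print(M)
im=[]
for n in("top","side"):
    b,d=get_image(n);np.savez(f"{n}{tag}.npz",b=b,d=d);p=cloud(n,d)
    q=p[...,:2]-o;bx=q@ex;by=q@ey;h=p[...,2]
    m=(by>.066)&(by<.15)&(abs(bx+.01)<.035)&(abs(h-T[2])<.035);k=np.c_[bx[m],by[m],h[m]]
    if len(k)>4:
        print(n,len(k),"ymin",np.sort(k[:,1])[:4],"bx fit",np.polyval(np.polyfit(k[:,1],k[:,0],1),[.06,.1,.14]),"z",np.percentile(k[:,2],[5,50,95]))
    im.append(b[100:240,180:440] if n=="top" else b[130:290,200:400])
i0=cv2.resize(im[0],None,fx=1.5,fy=1.5);i1=cv2.resize(im[1],None,fx=1.95,fy=1.95)
H=max(i0.shape[0],i1.shape[0]);pad=lambda i:cv2.copyMakeBorder(i,0,H-i.shape[0],0,0,cv2.BORDER_CONSTANT)
cv2.imwrite(f"pics/{tag}.png",np.hstack([pad(i0),pad(i1)]))
E
python3 tip.py a
```

```text
TCP [ 0.5467 -0.0365  0.1625] box -0.01659152207000105 0.22939212640155532 0.019053931640398862
[[ 0.3789  0.9254 -0.0009]
 [ 0.9254 -0.3789  0.0003]
 [-0.0001 -0.0009 -1.    ]]
top 80 ymin [0.1075 0.1081 0.1084 0.1089] bx fit [-0.0192 -0.0186 -0.018 ] z [0.1659 0.1776 0.1809]
side 58 ymin [0.1071 0.1072 0.1074 0.1075] bx fit [-0.0171 -0.0175 -0.0179] z [0.1655 0.1743 0.1805]
```

View pics/a.png

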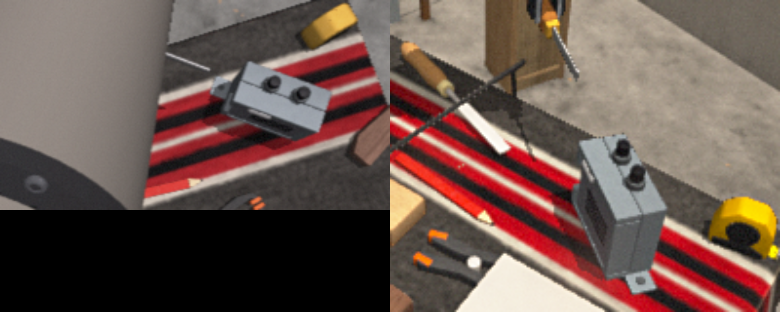

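The tool is held level. In the box frame the tip is at x −0.018, y 0.106, with the blade centre at z≈0.172. I'll shift +9 mm in box x and go down 112 mm.

Emit:
step_arm(
  commands=[
    [0, 0, 0, 0, 0.009, 0.03, 0.015],
    [0, 0, 0, 0, 0.009, 0.07, 0.015],
    [0, 0, 0, 0, 0.009, 0.1, 0.015],
    [0, 0, 0, 0, 0.009, 0.112, 0.015],
    [0, 0, 0, 0, 0.009, 0.112, 0.015],
    [0, 0, 0, 0, 0.009, 0.112, 0.015],
  ],
)

```text
clock: 6.2
position: [0.5562, -0.0404, 0.052]
ee_rot: [0.0, 0.83, 0.557, 0.0]
force: [-0.5, -0.8, -0.1]
gripper_width: 0.0195
grip_force: 108.8
```

```bash
python3 tip.py b
```

```text
TCP [ 0.5562 -0.0404  0.052 ] box -0.006326825944114606 0.22939871810405538 0.019497970538335307
[[ 0.3791  0.9253  0.0011]
 [ 0.9253 -0.3791  0.0001]
 [ 0.0005  0.001  -1.    ]]
top 59 ymin [0.1074 0.1085 0.1092 0.1092] bx fit [-0.0085 -0.0082 -0.0079] z [0.0558 0.0672 0.0713]
side 49 ymin [0.1053 0.1062 0.1068 0.1068] bx fit [-0.0076 -0.0074 -0.0072] z [0.0552 0.0645 0.0708]
```

View pics/b.png

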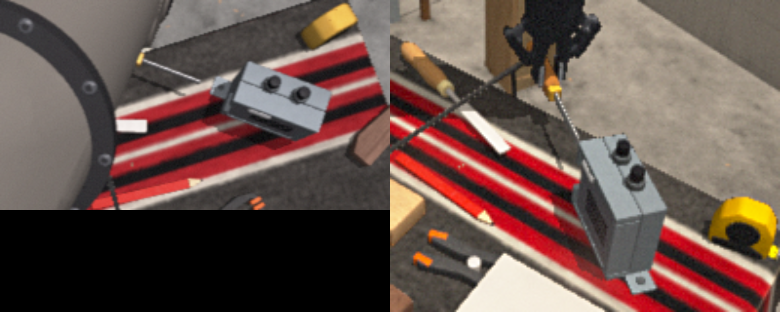

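The tip sits in front of the notch, at box (−0.008, 0.106, 0.062). I'll insert it 74 mm.

Emit:
step_arm(
  commands=[
    [0, 0, 0, -0.01, -0.002, 0.001, 0.015],
    [0, 0, 0, -0.02, -0.002, 0.001, 0.015],
    [0, 0, 0, -0.03, -0.002, 0.001, 0.015],
    [0, 0, 0, -0.04, -0.002, 0.001, 0.015],
    [0, 0, 0, -0.05, -0.002, 0.001, 0.015],
    [0, 0, 0, -0.06, -0.002, 0.001, 0.015],
    [0, 0, 0, -0.07, -0.002, 0.001, 0.015],
    [0, 0, 0, -0.076, -0.002, 0.001, 0.015],
    [0, 0, 0, -0.076, -0.002, 0.001, 0.015],
  ],
)

```text
clock: 7.2
position: [0.5245, -0.1112, 0.0498]
ee_rot: [0.0, 0.831, 0.556, -0.0]
force: [-0.0, 0.1, -1.8]
gripper_width: 0.019
grip_force: 108.8
```

Emit:
step_arm(
  commands=[
    [0, 0, 0, 0, -0.008, 0, 0.015],
    [0, 0, 0, 0, -0.014, 0, 0.015],
    [0, 0, 0, 0, -0.02, 0, 0.015],
    [0, 0, 0, 0, -0.026, 0, 0.015],
    [0, 0, 0, 0, -0.032, 0, 0.015],
    [0, 0, 0, 0, -0.038, 0, 0.015],
    [0, 0, 0, 0, -0.044, 0, 0.015],
    [0, 0, 0, 0, -0.05, 0, 0.015],
    [0, 0, 0, 0, -0.056, 0, 0.015],
    [0, 0, 0, 0, -0.062, 0, 0.015],
  ],
)

```text
clock: 8.2
position: [0.467, -0.0864, 0.0498]
ee_rot: [-0.0, 0.831, 0.557, -0.0]
force: [0.4, 0.2, -1.8]
gripper_width: 0.0195
grip_force: 108.8
```

```bash
python3 tip.py c
```

```text
TCP [ 0.467  -0.0864  0.0498] box -0.07133621531962754 0.1529277843828809 0.019501177019173886
[[ 0.3795  0.9252 -0.0001]
 [ 0.9252 -0.3795  0.    ]
 [-0.     -0.0001 -1.    ]]
```

View pics/c.png

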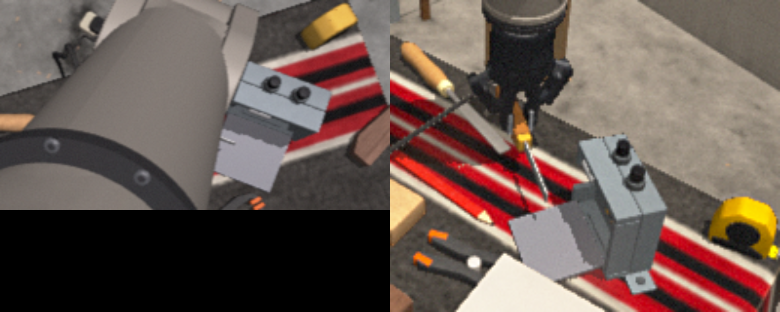

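The cover lies flat in front of the box, at (255,155) in the left half and (560,245) in the right half. I'll lift straight up and carry the tool back to its old, clear spot.

Emit:
step_arm(
  commands=[
    [0, 0, 0, 0, 0, -0.03, 0.015],
    [0, 0, 0, 0, 0, -0.07, 0.015],
    [0, 0, 0, 0, 0, -0.11, 0.015],
    [0, 0, -4, 0.03, -0.022, -0.12, 0.015],
    [0, 0, -8, 0.065, -0.05, -0.12, 0.015],
    [0, 0, -12, 0.1, -0.08, -0.12, 0.015],
    [0, 0, -16, 0.135, -0.105, -0.12, 0.015],
    [0, 0, -20, 0.17, -0.13, -0.12, 0.015],
    [0, 0, -24.3, 0.205, -0.16, -0.12, 0.015],
    [0, 0, -24.3, 0.234, -0.182, -0.12, 0.015],
  ],
)

```text
clock: 9.3
position: [0.3869, 0.2012, 0.17]
ee_rot: [-0.0, 0.693, 0.721, 0.0]
force: [0.2, -0.1, -1.2]
gripper_width: 0.0194
grip_force: 108.9
```

Emit:
step_arm(
  commands=[
    [0, 0, 0, 0, 0, 0.04, 0.015],
    [0, 0, 0, 0, 0, 0.08, 0.015],
    [0, 0, 0, 0, 0, 0.12, 0.015],
    [0, 0, 0, 0, 0, 0.145, 0.015],
    [0, 0, 0, 0, 0, 0.155, 0.015],
    [0, 0, 0, 0, 0, 0.155, 0.015],
    [0, 0, 0, 0, 0, 0.155, 0.015],
  ],
)

```text
clock: 10.0
position: [0.3886, 0.1992, 0.0157]
ee_rot: [0.0, 0.695, 0.719, 0.0]
force: [0.6, -0.1, -1.1]
gripper_width: 0.0192
grip_force: 108.9
```

Emit:
step_arm(
  commands=[
    [0, 0, 0, 0, 0, 0.006, 0.015],
    [0, 0, 0, 0, 0, 0.011, 0.015],
    [0, 0, 0, 0, 0, 0.011, 0.015],
    [0, 0, 0, 0, 0, 0.011, 0.015],
  ],
)

```text
clock: 10.4
position: [0.388, 0.199, 0.0039]
ee_rot: [-0.0, 0.695, 0.719, 0.0]
force: [0.2, 1.2, -1.1]
gripper_width: 0.0193
grip_force: 108.9
```

Emit:
step_arm(
  commands=[
    [0, 0, 0, 0, 0, 0.001, 0.015],
    [0, 0, 0, 0, 0, 0.001, 0.05],
    [0, 0, 0, 0, 0, 0.001, 0.05],
    [0, 0, 0, 0, 0, 0.001, 0.05],
    [0, 0, 0, 0, 0, 0.001, 0.05],
    [0, 0, 0, 0, 0, -0.03, 0.05],
    [0, 0, 0, 0, 0, -0.07, 0.05],
    [0, 0, 0, 0, 0, -0.11, 0.05],
    [0, 0, 0, 0, 0, -0.15, 0.05],
    [0, 0, 0, 0, 0, -0.15, 0.05],
  ],
)

```text
clock: 11.4
position: [0.3899, 0.2003, 0.158]
ee_rot: [-0.0, 0.695, 0.719, 0.004]
force: [-0.8, 0.6, -0.6]
gripper_width: 0.05
grip_force: 0.0
```

```bash
python3 - <<'E'
from h import *
b,d=get_image("side"); cv2.imwrite("pics/end.png",b); p=cloud("side",d)
s=telemetry.get_obs(); print(s["clock"],s["gripper_width"],s["position"],s["force"])
x,y,h=p[...,0],p[...,1],p[...,2]
m=(abs(x-.389)<.015)&(y>.07)&(y<.29)&(h>.006)&(h<.1)
for lo,hi in((.075,.15),(.17,.28)):
    k=h[m&(y>lo)&(y<hi)]; print("tool top z",len(k),np.percentile(k,[50,90]))
k=p[(abs(x-.41)<.012)&(abs(y+.228)<.012)]; print("cover z",len(k),np.median(k[:,2]))
E
```

```text
11.45 0.05016040300990406 [0.38890762 0.20003206 0.1559488 ] [ 0.00635414 -0.64994793 -0.16812924]
tool top z 66 [0.01494057 0.02075873]
tool top z 217 [0.02354474 0.0260404 ]
cover z 89 0.012425440838174762
```

View pics/end.png

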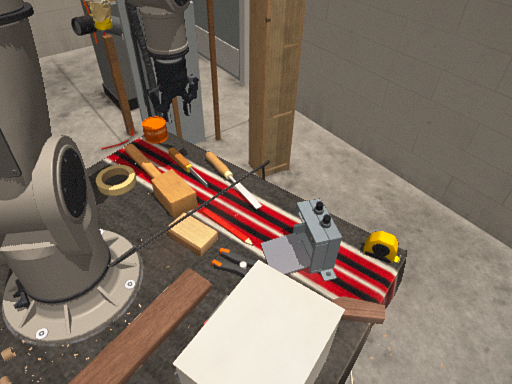

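The tool lies on the bench at (188,165), the cover lies flat at (288,252), and the gripper is clear of everything.

```bash
python3 -c "
from station import job
print(job.sign_off())"
```

```text
the job is handed in; nothing more can be done
None
```

The cover was pried off and lies flat in front of the box, and the tool is back on the bench; I handed the job in at about 11.5 s (the sign-off returned no verdict).

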